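# Lay the tray from the blue seasoning bin

## Robot

A 6-joint arm with a two-finger parallel gripper is mounted at the origin on a cart in front of the work surface, level with it; the furniture and walls round the work are solid. World frame = base frame: x ahead of the robot, y to its left, z up, the work surface at z = 0. Lengths are in mm, angles in rad, forces in N, time in s.
With the tool pointing down it reaches from about 350 to 875 mm from the base axis. Payload 4.2 kg.
Tool frame: the origin (TCP) lies midway between the tips of the shut fingers; the grasp point (between the pads) lies 19 mm behind it; z points along the fingers, y is the line along which they close (so a half turn about z gives the same grasp; the last joint's range is limited). The gripper opens to 85 mm and grips with 20 to 120 N. Pads are 22 mm wide; open, the fingers measure 114 mm over their backs; the gripper's body (76 mm by 85 mm) begins 54 mm behind the grasp point. The pads swing forward as they close: fully open they stand 13 mm farther back than shut.
Start: joints at [1.585, 0.385, 0.008, 0, -1.194, -0.259], TCP at [151.445, 606.353, 231.312] pointing down, gripper open.
Joint ranges: [-3.14, 3.14], [-1.21, 2.06], [-1.07, 1.41], [-3.16, 2.05], [-2.99, -0.16], [-3.1, 3.1]. Speed limits (rad/s): [2.79, 2.79, 3.14, 3.14, 3.14, 3.14].

## Interface

Orientations are given as a unit quaternion [x, y, z, w].
In Python, from bench import arm, eyes, nets gives the robot as it stands.
- The arm moves only by the tool apply_moves, never from a script. Its arguments are lists of equal length, an entry for each row: "delta_rot": the turn, a rotation vector about the tool's x, y, z as a fraction of full scale, a list of three; "xyz": the shift along the tool's x, y, z as a fraction of full scale, a list of three; "hand": the gripper command: -1 is fully open, 1 is shut, values between are in proportion. In form: {"delta_rot": [[ax, ay, az], ...], "xyz": [[dx, dy, dz], ...], "hand": [hand, ...]}. A call has 1 to 20 rows; each row shifts and turns the commanded pose from where the row before left it, along the tool's axes as they then stand; what a row does not reach is not made up. Full scale, the value 1, is 0.025 m for a shift and 6 degrees for a turn. A row lasts 1/12 s, in which the tool goes at most 41.7 mm and 7.16 degrees, less where a joint would pass 70% of its speed; a pose out of reach is approached as far as the arm can. A call with a number of a shift or a turn outside -1 to 1 is refused whole. A call with a gripper value outside its range is refused whole. The fingers move at their own pace and stop on an object; the grip force is fixed at half the most. Time passes only in rows, so rows that do not move let the fingers close. It gives the time, the measured TCP pose, the force, the opening and the grip force at its end, in the units of the state.
- arm.read_state(): the state, without advancing time (a new reading comes with each control period).
- eyes.get_image(name): name is "scene" or "top" or "wrist"; returns a dict with "frame" (480x640x3 uint8, red, green, blue), "range_z" (480x640 float32, mm along the optical axis (not along the pixel's ray), 0 where there is no reading), "camera_matrix" (3x3 intrinsics, pixels), "dist" ([k1, k2, p1, p2, k3] as OpenCV has them; the pictures are not rectified), "R" (3x3) and "t" (3): a world point X has camera coordinates R X + t; the wrist camera has in their place "hand_eye" (4x4, takes a point from camera to tool coordinates, whose origin is the TCP and whose axes are the flange's). Camera axes: x right, y down, z forward; pixel columns grow to the right and rows downward; lengths in mm; the calibration is good to about 2 mm. A picture is of the moment at which its call begins: read the wrist's pose just before it.
- arm.job_done(): hands the job in; it is judged then, once.
Trained networks look in a picture, given as the dict that the camera call returned (one of the last four; its "shot" number tells which), for a name from the list of things; names that differ only in an ending like _2 or _b are one class to them, and where a whole thing is asked for, a point or a joint stands for the part that bears it (a point fixed in the world has none). Each returns a list of dicts, best first, with "score" (0 to 1); they miss things now and then, are a little off and sometimes report something else, mostly with a low value. They report only what shows in the picture. A call takes as long as a camera call. They do not tell look-alikes from the thing itself.
- nets.look_for(name, picture): "bbox" ([left, top, right, bottom] in pixels, round what is visible of it).
- nets.masks_of(name, picture): "region" (480x640 bool, what is visible of it) and "bbox" ([left, top, right, bottom] in pixels, round what is visible of it).
The state is a dict: "clock": time; "joints": joint angles; "joint_vel": joint speeds; "joint_efforts": joint torques, N m; "position": TCP position; "ee_rot": TCP orientation; "contact_force": force on the tool from outside, world axes, zero at the start; "wrist_torque": the same for the moment, N m; "gripper_width": finger opening in mm; "grasp_force": force on a finger pad.
Only numpy, scipy, OpenCV 4.12 (cv2) and the standard library are available. Lean on these libraries where they do the work, as an engineer would, in place of code of your own. Each camera call takes 0.05 s, during which the arm holds its last target. There are 200 camera calls.

## Task

Lay the yellow tray: first stand the steel cup that is on the blue hood on the tray, then swing the blue hood well open (most of the way to upright or past it), take the salt shaker out of that bin, stand it on the tray too, and shut the blue hood fully. Cup and shaker must stand upright on the tray's flat floor, clear of its edge; never open the green or orange bins, and do not shift or tip the bowl and beaker on the tray or the timer on the green hood.

Things in the scene. Friction and masses are not known exactly. Their poses are not given: they have to be found in the camera images.
- bin_blue: Steel bin with the blue hood (tag plate of the same colour in front), 126 deep x 126 wide x 70 mm high, open top, walls 5 mm, floor 11 mm thick. Origin: centre of its underside, which stands on a 12 mm black plinth; x points to the rear (hinge side), y to the left along the row, z up. The three bins stand side by side, 136 mm from centre to centre, in any order.
- lid_blue (a joint): Hinge joint of the blue hood, rad: 0 shut, grows as it opens, stops at 1.9. A stiff friction hinge: the hood stays at whatever angle it is left; moving it takes 1 to 3 N at its tab.
- bin_green: Steel bin with the green hood (tag plate of the same colour in front), 126 deep x 126 wide x 70 mm high, open top, walls 5 mm, floor 11 mm thick. Origin: centre of its underside, which stands on a 12 mm black plinth; x points to the rear (hinge side), y to the left along the row, z up. The three bins stand side by side, 136 mm from centre to centre, in any order.
- lid_green (a joint): Hinge joint of the green hood, rad: 0 shut, grows as it opens, stops at 1.9. A stiff friction hinge: the hood stays at whatever angle it is left; moving it takes 1 to 3 N at its tab.
- bin_orange: Steel bin with the orange hood (tag plate of the same colour in front), 126 deep x 126 wide x 70 mm high, open top, walls 5 mm, floor 11 mm thick. Origin: centre of its underside, which stands on a 12 mm black plinth; x points to the rear (hinge side), y to the left along the row, z up. The three bins stand side by side, 136 mm from centre to centre, in any order.
- lid_orange (a joint): Hinge joint of the orange hood, rad: 0 shut, grows as it opens, stops at 1.9. A stiff friction hinge: the hood stays at whatever angle it is left; moving it takes 1 to 3 N at its tab.
- lid_blue_tab (a point): Gripping point of the tab at the front of the blue hood. The tab is a bar 20 mm wide (along the row) x 12 mm thick; it sticks straight out 46 mm beyond the hood's front wall, and this point lies 34 mm out from that wall. Closed: it is 160 mm in front of the hinge line and 12 mm above it. Pinched across its 20 mm sides it can pivot between the finger pads, so the gripper may stay pointing down while the hood swings. x, y, z turn with the hood (closed: as the bin's).
- lid_blue_hinge (a point): Middle of the blue hood's hinge line, at the rear top edge of the blue bin, 83 mm above the worktop; the line runs along the bin's y. The hood (126 x 126 mm, 38 mm high, 4 mm walls, open below) swings up and to the rear about it; its flat top is 121 mm above the worktop when shut.
- sauce_cup_center (a point): Centre of the small round steel cup that stands on the blue hood, half-way up. 64 mm across the rim, tapering to 52 mm at the foot, 51 mm high, about 0.07 kg, z up.
- shaker_blue_center (a point): Centre (half-way up) of the white salt shaker with grey cap that stands in the blue bin, hidden at the start. Round, 44 mm across, 90 mm high (the cap, the top 16 mm, is 34 mm across), about 0.1 kg, z up. It stands on the bin's 11 mm floor, up to 22 mm nearer the front wall than the bin's middle; its top ends 31 mm above the open bin's rim.
- tray: Yellow serving tray, fixed, 320 (x) x 306 (y) mm. Its flat floor (290 x 278 mm) is 2 mm above the worktop; the rim is 16 mm high. Origin: centre of its underside.
- soup_bowl: Red and black soup bowl standing on the tray, 97 mm across, 69 mm high, loose. Origin: centre of its underside.
- beaker: Clear plastic beaker with a red straw, standing on the tray, 64 mm across, 88 mm high (straw to 150 mm), loose. Origin: centre of its underside.
- timer: Kitchen timer lying on the green hood, 62 x 62 x 20 mm, loose. Origin: centre of its underside.
There are look-alikes about, which are no part of the job. Leave any purple look-alike of the part that bears sauce_cup_center alone.

How it is judged:
By the outcome, as a careful person would: the job done as asked, in the order asked, and still so for the second after the job is handed in, with the robot touching nothing.
It also fails if it takes over 72 s, if anything falls off the work surface, if the arm or the gripper's body presses on something with over 40 N, if the wrist force passes 120 N, or if a joint passes its speed limit or range.

## Working session

There is one attempt and no reset: what is moved stays moved. The work goes in short steps, Python scripts to look and compute and a tool call to move; the robot and the scene stay as the last step left them, time stands still between calls to the robot, and variables do not carry over. Pictures are saved under pics/ and viewed, at most 10 in all, crops included, and the job is handed in when it is done.

Besides the shell and the picture viewer there is one more tool, called after "Emit:" by a JSON object that holds its "method" and its "body", one argument or row to a line. apply_moves: Moves the arm, as the interface text tells. Its arguments: {"type":"object","properties":{"delta_rot":{"type":"array"},"xyz":{"type":"array"},"hand":{"type":"array"}},"required":["delta_rot","xyz","hand"]}

```bash
mkdir -p pics; cat > h.py <<'E'
from bench import arm, eyes, nets
import numpy as np, cv2
from scipy.spatial.transform import Rotation as Ro
def pts(p, mask):
    v,u=np.nonzero(mask&(p["range_z"]>0)); z=p["range_z"][v,u].astype(float)
    n=cv2.undistortPoints(np.stack([u,v],1).astype(np.float64)[:,None],p["camera_matrix"],np.array(p["dist"]))[:,0]
    X=np.c_[n*z[:,None],z]
    if "R" in p and p["R"] is not None: return (X-np.array(p["t"]))@np.array(p["R"])
    s=p["state"]; H=np.array(p["hand_eye"]); X=X@H[:3,:3].T+H[:3,3]
    return Ro.from_quat(s["ee_rot"]).apply(X)+np.array(s["position"])
def shot(n):
    s=arm.read_state(); p=eyes.get_image(n); p["state"]=s; return p
def save(p,f): cv2.imwrite("pics/"+f,p["frame"][:,:,::-1])
E
python3 - <<'E'
from h import *
s=arm.read_state(); print(s["position"],s["ee_rot"],s["contact_force"],s["gripper_width"],s["clock"])
for c in ["top","scene"]:
    p=shot(c); save(p,c+"0.png")
    for n in ["bin_blue","lid_blue","lid_blue_tab","sauce_cup_center","tray","soup_bowl","beaker","timer","bin_green","bin_orange"]:
        for m in nets.masks_of(n,p)[:3]:
            if m["score"]<.3: continue
            X=pts(p,m["region"])
            if len(X)<5: continue
            print(c,n,round(m["score"],2),m["bbox"],np.percentile(X,2,axis=0).round(),np.median(X,0).round(),np.percentile(X,98,axis=0).round())
E
```

```text
[151.31439494 605.81170207 230.20670904] [ 9.92506856e-01 -1.22184131e-01 -8.96260797e-05  1.08214692e-03] [ 1.1910882  -0.4689172  -0.81304587] 85.59438749850163 0.0
top bin_blue 0.71 [177.4, 227.3, 238.3, 295.0] [414. 286.  74.] [500. 339. 120.] [568. 409. 125.]
top lid_blue 0.69 [180.7, 225.1, 234.6, 295.9] [411. 286.  86.] [498. 341. 120.] [567. 410. 127.]
top lid_blue_tab 0.89 [183.4, 225.3, 234.4, 299.5] [411. 286.  90.] [498. 341. 120.] [567. 410. 126.]
top sauce_cup_center 0.88 [186.9, 241.8, 216.5, 264.9] [476. 317. 120.] [503. 354. 127.] [530. 373. 173.]
top sauce_cup_center 0.87 [148.2, 236.0, 176.1, 261.8] [494. 460.  -2.] [525. 497.  13.] [551. 517.  53.]
top sauce_cup_center 0.6 [254.0, 173.7, 275.3, 199.6] [652. 188.  -2.] [685. 219.   7.] [706. 243.  52.]
top tray 0.56 [374.3, 189.8, 505.7, 319.1] [ 346. -390.   -4.] [ 493. -260.    2.] [657. -91.  17.]
top soup_bowl 0.83 [408.3, 208.0, 446.8, 248.3] [ 518. -246.   25.] [ 564. -209.   37.] [ 606. -160.   70.]
top beaker 0.89 [398.2, 268.6, 430.6, 291.5] [ 404. -195.    2.] [ 434. -175.   34.] [ 461. -137.  126.]
top t
[... 1230 characters left out ...]
l 0.75 [383.5, 294.3, 425.4, 336.8] [ 515. -250.   25.] [ 571. -201.   43.] [ 607. -162.   69.]
scene beaker 0.71 [347.0, 314.8, 372.9, 354.8] [ 402. -196.    2.] [ 433. -167.   54.] [ 465. -138.  122.]
scene timer 0.97 [273.4, 206.6, 298.2, 224.5] [477. 183. 124.] [505. 211. 136.] [539. 244. 141.]
scene timer 0.4 [253.9, 203.4, 314.6, 267.4] [409. 148.  20.] [459. 191. 117.] [562. 270. 123.]
scene bin_green 0.82 [255.4, 199.7, 316.6, 267.0] [413. 148.  11.] [464. 195. 117.] [568. 283. 123.]
scene bin_orange 0.83 [286.9, 225.8, 348.1, 296.3] [420.  11.  15.] [485.  52. 116.] [563. 132. 123.]
scene bin_orange 0.31 [275.4, 205.3, 297.7, 227.2] [477. 183. 122.] [505. 212. 136.] [541. 246. 141.]
```

```bash
python3 - <<'E'
import cv2,numpy as np
a=cv2.imread("pics/top0.png")[150:340,120:530];b=cv2.imread("pics/scene0.png")[130:440,200:500]
a=cv2.resize(a,(780,361));
cv2.imwrite("pics/a.png",a);cv2.imwrite("pics/b.png",cv2.resize(b,(580,600)))
from h import *
p=shot("top")
# blue lid plane: points by colour
f=p["frame"].astype(int); 
X=pts(p,np.ones((480,640),bool)); v,u=np.nonzero(p["range_z"]>0); c=f[v,u]
for nm,k in [("blue",(c[:,2]>c[:,0]+50)),("green",(c[:,1]>c[:,0]+40)&(c[:,1]>c[:,2]+25)),("orange",(c[:,0]>c[:,2]+80))]:
    k=k&(X[:,0]>350)&(X[:,0]<620)&(X[:,1]>0)&(X[:,1]<450)
    k2=k&(X[:,2]>112)&(X[:,2]<130)
    if k2.sum()>20:
        r=cv2.minAreaRect(X[k2][:,:2].astype(np.float32)); print(nm,k2.sum(),r, X[k2].mean(0))
    k3=k&(X[:,2]>80)&(X[:,2]<108)&(X[:,0]<450); print(k3.sum(),np.percentile(X[k3],[5,50,95],axis=0).round() if k3.sum() else "")
E
```

```text
blue 2036 ((506.97418212890625, 349.2449951171875), (126.66748809814453, 125.42203521728516), 89.89144134521484) [506.89000831 345.92080363 120.40507236]
185 [[401. 338.  95.]
 [423. 349. 100.]
 [443. 360. 106.]]
green 1996 ((505.8786315917969, 213.90777587890625), (126.4250717163086, 125.43547058105469), 89.46271514892578) [504.17289422 211.12074974 120.3570078 ]
176 [[401. 200.  95.]
 [423. 213. 101.]
 [443. 225. 106.]]
orange 2623 ((506.3292236328125, 77.500244140625), (126.16474914550781, 125.34705352783203), 0.22417618334293365) [505.74962245  77.54064043 120.33322895]
171 [[401.  66.  97.]
 [423.  79. 101.]
 [443.  89. 106.]]
```

View pics/a.png

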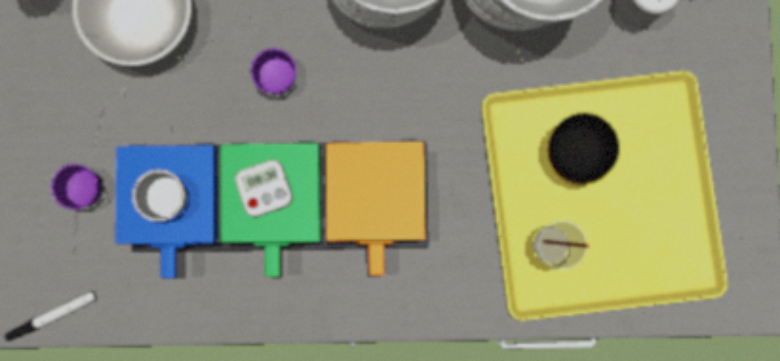

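View pics/b.png

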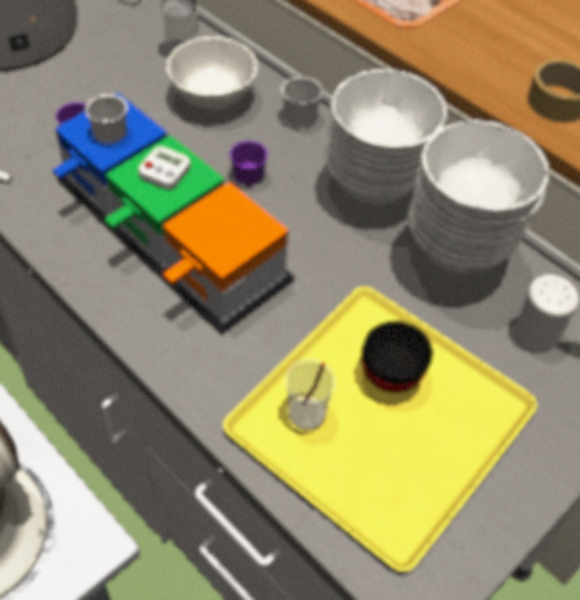

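The blue bin is leftmost (top crop 117–215, 145–243), with the cup on it and its tab pointing toward the robot. Green, which carries the timer, is in the middle, and orange is on the right. The tray is turned about 5°, with bowl and beaker on its left half, so its right half is free.

```bash
python3 - <<'E'
from h import *
p=shot("top"); f=p["frame"].astype(int)
X=pts(p,np.ones((480,640),bool)); v,u=np.nonzero(p["range_z"]>0); c=f[v,u]
k=(c[:,0]>c[:,2]+80)&(c[:,1]>c[:,2]+60)&(X[:,1]<-50)&(X[:,2]<30)
r=cv2.minAreaRect(X[k][:,:2].astype(np.float32)); print(r); print(cv2.boxPoints(r))
def circ(P):
    A=np.c_[2*P[:,:2],np.ones(len(P))]; s=np.linalg.lstsq(A,(P[:,:2]**2).sum(1),rcond=None)[0]
    return s[:2].round(1),np.sqrt(s[2]+s[:2]@s[:2]).round(1)
q=shot("scene")
for pp in (p,q):
  for n,z in [("sauce_cup_center",162),("soup_bowl",60),("beaker",75)]:
    m=nets.masks_of(n,pp)
    for mm in m[:3]:
        P=pts(pp,mm["region"]); P=P[(P[:,2]>z)&(P[:,2]<z+28)]
        if len(P)>8: print(n,mm["score"],len(P),circ(P),P.mean(0).round(),P[:,2].max()); break
E
```

```text
((501.555908203125, -239.48533630371094), (318.026123046875, 304.7962646484375), 5.81485652923584)
[[ 327.92096  -103.981674]
 [ 358.80118  -407.2096  ]
 [ 675.19086  -374.989   ]
 [ 644.31067   -71.76108 ]]
sauce_cup_center 0.88 116 (array([502.1, 344.6]), np.float64(29.6)) [501. 348. 170.] 176.40714926710328
soup_bowl 0.6 193 (array([ 562.4, -203.2]), np.float64(44.8)) [ 561. -209.   66.] 75.41637272789825
beaker 0.77 115 (array([ 432.3, -165.8]), np.float64(29.1)) [ 432. -171.   86.] 93.22689744681193
sauce_cup_center 0.79 96 (array([502.1, 343.1]), np.float64(29.8)) [506. 347. 167.] 174.61914915835553
soup_bowl 0.58 225 (array([ 561.6, -205.1]), np.float64(45.7)) [ 567. -203.   66.] 73.23274424722858
beaker 0.74 194 (array([ 431.7, -166.9]), np.float64(29.4)) [ 434. -165.   84.] 100.94614763376016
```

Emit:
{"method": "apply_moves", "body": {
  "delta_rot": [
    [0,0,-0.8],
    [0,0,-0.8],
    [0,0,-0.745],
    [0,0,0]
  ],
  "xyz": [
    [0,0,0],
    [0,0,0],
    [0,0,0],
    [0,0,0]
  ],
  "hand": [-1,-1,-1,-1]
}}

```text
clock: 1.88
position: [151.4, 606.3, 231.3]
ee_rot: [1.0, 0.001, -0.0, 0.0]
contact_force: [0.3, 0.1, 0.3]
gripper_width: 85.8
grasp_force: 0.0
```

Emit:
{"method": "apply_moves", "body": {
  "delta_rot": [
    [0,0,0],
    [0,0,0],
    [0,0,0],
    [0,0,0],
    [0,0,0],
    [0,0,0],
    [0,0,0],
    [0,0,0],
    [0,0,0],
    [0,0,0],
    [0,0,0],
    [0,0,0],
    [0,0,0],
    [0,0,0],
    [0,0,0],
    [0,0,0]
  ],
  "xyz": [
    [1,0.75,0],
    [1,0.75,0],
    [1,0.75,0],
    [1,0.75,0],
    [1,0.75,0],
    [1,0.75,0],
    [1,0.75,0],
    [1,0.75,0],
    [1,0.75,0],
    [1,0.75,0],
    [1,0.75,0],
    [1,0.75,0],
    [1,0.75,0],
    [1,0.75,0],
    [0,0,0],
    [0,0,0]
  ],
  "hand": [-1,-1,-1,-1,-1,-1,-1,-1,-1,-1,-1,-1,-1,-1,-1,-1]
}}

```text
clock: 3.22
position: [502.6, 343.0, 231.0]
ee_rot: [1.0, -0.002, -0.0, 0.0]
contact_force: [-0.3, 1.2, -0.3]
gripper_width: 85.4
grasp_force: 0.0
```

Emit:
{"method": "apply_moves", "body": {
  "delta_rot": [
    [0,0,0],
    [0,0,0],
    [0,0,0],
    [0,0,0],
    [0,0,0],
    [0,0,0],
    [0,0,0],
    [0,0,0],
    [0,0,0],
    [0,0,0],
    [0,0,0]
  ],
  "xyz": [
    [0,-0.04,0.8],
    [0,0,0.8],
    [0,0,0.8],
    [0,0,0.8],
    [0,0,0.6],
    [0,0,0],
    [0,0,0],
    [0,0,0],
    [0,0,0],
    [0,0,0],
    [0,0,0]
  ],
  "hand": [-1,-1,-1,-1,-1,-1,1,1,1,1,1]
}}

```text
clock: 4.13
position: [502.3, 346.2, 138.3]
ee_rot: [1.0, 0.001, 0.001, -0.001]
contact_force: [-2.0, 1.1, 6.1]
gripper_width: 60.1
grasp_force: 65.0
```

Emit:
{"method": "apply_moves", "body": {
  "delta_rot": [
    [0,0,0],
    [0,0,0],
    [0,0,0],
    [0,0,0],
    [0,0,0],
    [0,0,0],
    [0,0,0],
    [0,0,0],
    [0,0,0],
    [0,0,0],
    [0,0,0],
    [0,0,0],
    [0,0,0],
    [0,0,0],
    [0,0,0],
    [0,0,0],
    [0,0,0],
    [0,0,0],
    [0,0,0],
    [0,0,0]
  ],
  "xyz": [
    [0,0,-0.5],
    [0,0,-1],
    [0,0,-1],
    [0,0,-1],
    [0,0.5,-0.5],
    [0.1,1,0],
    [0.1,1,0],
    [0.1,1,0],
    [0.1,1,0],
    [0.1,1,0],
    [0.1,1,0],
    [0.1,1,0],
    [0.1,1,0],
    [0.1,1,0],
    [0.1,1,0],
    [0.1,1,0],
    [0.1,1,0],
    [0.1,1,0],
    [0.1,1,0],
    [0.1,1,0]
  ],
  "hand": [1,1,1,1,1,1,1,1,1,1,1,1,1,1,1,1,1,1,1,1]
}}

```text
clock: 5.8
position: [538.3, -44.2, 235.7]
ee_rot: [1.0, -0.0, -0.001, -0.0]
contact_force: [0.1, 0.9, -0.9]
gripper_width: 60.2
grasp_force: 64.9
```

```bash
python3 - <<'E'
from h import *
s=arm.read_state(); print(s["position"],s["joints"],s["contact_force"],s["gripper_width"])
p=shot("scene"); save(p,"c1.png"); cv2.imwrite("pics/c1.png",cv2.resize(p["frame"][100:440,180:520,::-1],(600,600)))
E
```

```text
[538.34897789 -44.19255763 235.74946735] [ 2.18105965e-01  2.37888530e-01 -1.92676904e-01 -6.13164795e-04
 -1.14140046e+00  1.35290625e+00] [ 0.10153474  0.94254482 -0.85208457] 60.19621245872419
```

View pics/c1.png

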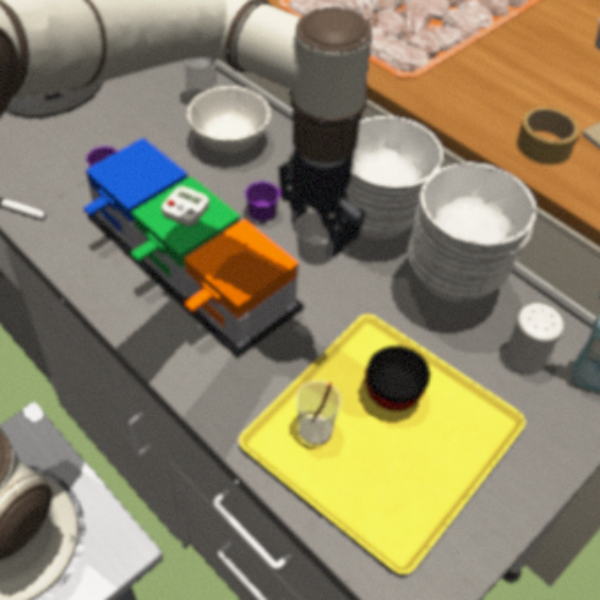

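The cup is held upright by the gripper at (315,235), and the blue hood is clear. The next moves take it to the tray.

Emit:
{"method": "apply_moves", "body": {
  "delta_rot": [
    [0,0,0],
    [0,0,0],
    [0,0,0],
    [0,0,0],
    [0,0,0],
    [0,0,0],
    [0,0,0],
    [0,0,0],
    [0,0,0],
    [0,0,0],
    [0,0,0],
    [0,0,0],
    [0,0,0],
    [0,0,0],
    [0,0,0],
    [0,0,0],
    [0,0,0],
    [0,0,0],
    [0,0,0]
  ],
  "xyz": [
    [0.12,1,0],
    [0.12,1,0],
    [0.12,1,0],
    [0.12,1,0],
    [0.12,1,0],
    [0.12,1,0],
    [0.12,1,0],
    [0.12,1,0],
    [0.12,1,0],
    [0.12,1,0],
    [0.1,1,0],
    [0,0,0.5],
    [0,0,1],
    [0,0,1],
    [0,0,1],
    [0,0,1],
    [0,0,1],
    [0,0,1],
    [0,0,0.3]
  ],
  "hand": [1,1,1,1,1,1,1,1,1,1,1,1,1,1,1,1,1,1,1]
}}

```text
clock: 7.43
position: [568.4, -316.3, 61.4]
ee_rot: [1.0, -0.001, -0.004, -0.002]
contact_force: [-0.5, 0.5, -1.3]
gripper_width: 60.8
grasp_force: 65.0
```

Emit:
{"method": "apply_moves", "body": {
  "delta_rot": [
    [0,0,0],
    [0,0,0],
    [0,0,0],
    [0,0,0],
    [0,0,0]
  ],
  "xyz": [
    [0,0,0.7],
    [0,0,0.4],
    [0,0,0.2],
    [0,0,0],
    [0,0,0]
  ],
  "hand": [1,1,1,1,1]
}}

```text
clock: 7.85
position: [572.5, -317.6, 34.5]
ee_rot: [1.0, 0.0, 0.0, 0.0]
contact_force: [0.3, -0.4, 0.0]
gripper_width: 60.5
grasp_force: 65.1
```

Emit:
{"method": "apply_moves", "body": {
  "delta_rot": [
    [0,0,0],
    [0,0,0],
    [0,0,0],
    [0,0,0],
    [0,0,0]
  ],
  "xyz": [
    [0,0,0.25],
    [0,0,0.2],
    [0,0,0.06],
    [0,0,0],
    [0,0,0]
  ],
  "hand": [1,1,1,1,1]
}}

```text
clock: 8.27
position: [572.2, -317.3, 21.1]
ee_rot: [1.0, 0.0, -0.0, 0.0]
contact_force: [-0.3, 0.5, -0.1]
gripper_width: 60.2
grasp_force: 65.1
```

Emit:
{"method": "apply_moves", "body": {
  "delta_rot": [
    [0,0,0],
    [0,0,0],
    [0,0,0],
    [0,0,0],
    [0,0,0]
  ],
  "xyz": [
    [0,0,0.06],
    [0,0,0],
    [0,0,0.04],
    [0,0,0],
    [0,0,0]
  ],
  "hand": [1,1,1,1,1]
}}

```text
clock: 8.68
position: [572.3, -317.4, 19.6]
ee_rot: [1.0, 0.001, 0.0, 0.0]
contact_force: [-3.0, 0.7, 5.6]
gripper_width: 60.6
grasp_force: 65.5
```

Emit:
{"method": "apply_moves", "body": {
  "delta_rot": [
    [0,0,0],
    [0,0,0],
    [0,0,0],
    [0,0,0],
    [0,0,0],
    [0,0,0],
    [0,0,0],
    [0,0,0],
    [0,0,0],
    [0,0,0],
    [0,0,0],
    [0,0,0],
    [0,0,0],
    [0,0,0],
    [0,0,0],
    [0,0,0],
    [0,0,0]
  ],
  "xyz": [
    [0,0,0],
    [0,0,0],
    [0,0,0],
    [0,0,-0.3],
    [0,0,-1],
    [0,0,-1],
    [0,0,-1],
    [0,0,-1],
    [0,0,-1],
    [0,0,-1],
    [0,0,-1],
    [0,0,-1],
    [0,0,0],
    [0,-1,0],
    [0,-1,0],
    [0,-1,0],
    [0,-1,0]
  ],
  "hand": [-0.8,-0.8,-0.8,-0.8,-0.8,-0.8,-0.8,-0.8,-0.8,-0.8,-0.8,-0.8,-0.8,-0.8,-0.8,-0.8,-0.8]
}}

```text
clock: 10.1
position: [571.7, -216.4, 226.0]
ee_rot: [1.0, 0.0, -0.0, -0.0]
contact_force: [0.5, 1.0, 0.3]
gripper_width: 76.8
grasp_force: 0.0
```

```bash
python3 - <<'E'
from h import *
s=arm.read_state(); print(s["position"],s["gripper_width"])
p=shot("scene"); cv2.imwrite("pics/c2.png",cv2.resize(p["frame"][250:440,300:500,::-1],(500,475)))
for m in nets.masks_of("sauce_cup_center",p)[:4]:
    P=pts(p,m["region"]); print(m["score"],np.percentile(P,[3,50,97],axis=0).round())
E
```

```text
[ 571.72761055 -216.39448852  226.03510184] 76.84719751665453
0.96 [[ 544. -346.    1.]
 [ 581. -315.   24.]
 [ 602. -290.   53.]]
0.85 [[649. 184.   1.]
 [682. 217.  26.]
 [706. 241.  47.]]
0.47 [[491. 487.  19.]
 [530. 511.  37.]
 [552. 520.  52.]]
```

View pics/c2.png

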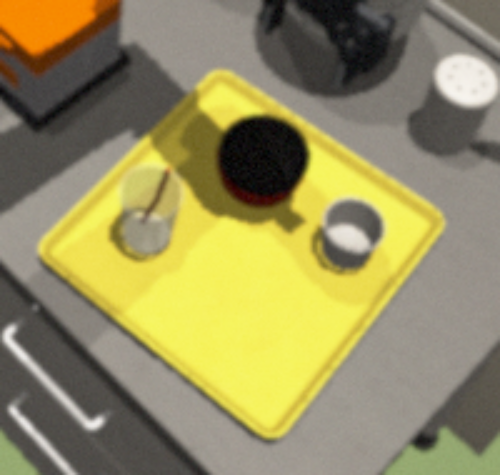

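The cup stands upright on the tray floor at (350,232), clear of the bowl and rim. Next is the tab.

Emit:
{"method": "apply_moves", "body": {
  "delta_rot": [
    [0,0,0],
    [0,0,0],
    [0,0,0],
    [0,0,0],
    [0,0,0],
    [0,0,0],
    [0,0,0],
    [0,0,0],
    [0,0,0],
    [0,0,0],
    [0,0,0],
    [0,0,0],
    [0,0,0],
    [0,0,0],
    [0,0,0],
    [0,0,0],
    [0,0,0],
    [0,0,0],
    [0,0,0],
    [0,0,0]
  ],
  "xyz": [
    [-0.32,-1,0],
    [-0.32,-1,0],
    [-0.32,-1,0],
    [-0.32,-1,0],
    [-0.32,-1,0],
    [-0.32,-1,0],
    [-0.32,-1,0],
    [-0.32,-1,0],
    [-0.32,-1,0],
    [-0.32,-1,0],
    [-0.32,-1,0],
    [-0.32,-1,0],
    [-0.32,-1,0],
    [-0.32,-1,0],
    [-0.32,-1,0],
    [-0.32,-1,0],
    [-0.32,-1,0],
    [-0.32,-1,0],
    [-0.32,-1,0],
    [-0.32,-1,0]
  ],
  "hand": [0,0,0,0,0,0,0,0,0,0,0,0,0,0,0,0,0,0,0,0]
}}

```text
clock: 11.87
position: [411.6, 283.4, 226.3]
ee_rot: [1.0, 0.0, 0.0, -0.0]
contact_force: [-0.4, -0.4, -0.7]
gripper_width: 43.2
grasp_force: 0.0
```

Emit:
{"method": "apply_moves", "body": {
  "delta_rot": [
    [0,0,0],
    [0,0,0],
    [0,0,0],
    [0,0,0]
  ],
  "xyz": [
    [-0.05,-1,0],
    [0,-0.9,0],
    [0,-0.2,0],
    [0,0,0]
  ],
  "hand": [0,0,0,0]
}}

```text
clock: 12.2
position: [410.6, 335.9, 225.7]
ee_rot: [1.0, 0.001, -0.0, 0.0]
contact_force: [1.0, -0.6, 0.5]
gripper_width: 42.4
grasp_force: 0.0
```

Emit:
{"method": "apply_moves", "body": {
  "delta_rot": [
    [0,0,0],
    [0,0,0],
    [0,0,0],
    [0,0,0],
    [0,0,0],
    [0,0,0],
    [0,0,0],
    [0,0,0],
    [0,0,0],
    [0,0,0],
    [0,0,0],
    [0,0,0],
    [0,0,0],
    [0,0,0]
  ],
  "xyz": [
    [-0.06,-0.53,0],
    [0,0,0.8],
    [0,0,0.9],
    [0,0,0.9],
    [0,0,0.9],
    [0,0,0.9],
    [0,0,0.9],
    [0,0,0.7],
    [0,0,0],
    [0,0,0],
    [0,0,0],
    [0,0,0],
    [0,0,0],
    [0,0,0]
  ],
  "hand": [0,0,0,0,0,0,0,0,0,1,1,1,1,1]
}}

```text
clock: 13.37
position: [409.7, 350.3, 77.7]
ee_rot: [1.0, 0.001, 0.001, -0.002]
contact_force: [-1.0, 5.2, 1.0]
gripper_width: 18.8
grasp_force: 59.5
```

```bash
python3 - <<'E'
from h import *
s=arm.read_state(); P=np.array(s["position"]); print(P,s["gripper_width"])
g0=P+[0,0,19]
def pos(th): # grasp pt
    c,sn=np.cos(th),np.sin(th); return np.array([569-160*c+12*sn, 83+160*sn+12*c])
th=np.arange(0,1.76,1.75/14); a=np.array([pos(t) for t in th])
d=np.diff(a,axis=0)/25
print([(round(x,2),round(-z,2)) for x,z in d]); print(a[-1])
E
```

```text
[409.72646572 350.28709957  77.72407426] 18.833481659945665
[(np.float64(0.11), np.float64(-0.79)), (np.float64(0.21), np.float64(-0.77)), (np.float64(0.3), np.float64(-0.74)), (np.float64(0.39), np.float64(-0.7)), (np.float64(0.48), np.float64(-0.64)), (np.float64(0.55), np.float64(-0.58)), (np.float64(0.62), np.float64(-0.51)), (np.float64(0.68), np.float64(-0.42)), (np.float64(0.73), np.float64(-0.34)), (np.float64(0.76), np.float64(-0.24)), (np.float64(0.79), np.float64(-0.15)), (np.float64(0.8), np.float64(-0.05)), (np.float64(0.8), np.float64(0.05)), (np.float64(0.79), np.float64(0.15))]
[609.32720027 238.29879883]
```

Emit:
{"method": "apply_moves", "body": {
  "delta_rot": [
    [0,0,0],
    [0,0,0],
    [0,0,0],
    [0,0,0],
    [0,0,0],
    [0,0,0],
    [0,0,0]
  ],
  "xyz": [
    [0.11,0,-0.79],
    [0.21,0,-0.77],
    [0.3,0,-0.74],
    [0.39,0,-0.7],
    [0.48,0,-0.64],
    [0.55,0,-0.58],
    [0,0,0]
  ],
  "hand": [1,1,1,1,1,1,1]
}}

```text
clock: 13.95
position: [461.9, 350.1, 184.0]
ee_rot: [1.0, -0.0, 0.002, -0.003]
contact_force: [-2.7, 6.0, 0.1]
gripper_width: 19.1
grasp_force: 60.9
```

Emit:
{"method": "apply_moves", "body": {
  "delta_rot": [
    [0,0,0],
    [0,0,0],
    [0,0,0],
    [0,0,0],
    [0,0,0],
    [0,0,0],
    [0,0,0],
    [0,0,0],
    [0,0,0],
    [0,0,0]
  ],
  "xyz": [
    [0.62,0,-0.51],
    [0.68,0,-0.42],
    [0.73,0,-0.34],
    [0.76,0,-0.24],
    [0.79,0,-0.15],
    [0.8,0,-0.05],
    [0.8,0,0.05],
    [0.79,0,0.15],
    [0,0,0],
    [0,0,0]
  ],
  "hand": [1,1,1,1,1,1,1,1,1,1]
}}

```text
clock: 14.78
position: [610.2, 349.8, 220.1]
ee_rot: [1.0, 0.0, 0.001, -0.002]
contact_force: [-0.1, 6.0, 0.1]
gripper_width: 18.6
grasp_force: 62.6
```

Emit:
{"method": "apply_moves", "body": {
  "delta_rot": [
    [0,0,0],
    [0,0,0],
    [0,0,0],
    [0,0,0],
    [0,0,0],
    [0,0,0],
    [0,0,0],
    [0,0,0],
    [0,0,0],
    [0,0,0],
    [0,0,0],
    [0,0,0],
    [0,0,0]
  ],
  "xyz": [
    [0,0,0],
    [0,0,0],
    [0,0,0],
    [0,0,-0.5],
    [0,0,-1],
    [0,0,-1],
    [0,0,-0.5],
    [-1,0,0],
    [-1,0,0],
    [-1,0,0],
    [-1,0,0],
    [-1,0,0],
    [0,0,0]
  ],
  "hand": [0,0,0,0,0,0,-0.5,-0.5,-0.5,-0.5,-0.5,-0.5,-0.5]
}}

```text
clock: 15.87
position: [480.7, 347.3, 295.8]
ee_rot: [1.0, 0.002, -0.0, -0.0]
contact_force: [0.7, 0.4, -0.0]
gripper_width: 64.0
grasp_force: 0.0
```

```bash
python3 - <<'E'
from h import *
s=arm.read_state(); print(s["position"],s["gripper_width"])
ims=[]
for n in ("scene","top","wrist"):
    p=shot(n); ims.append(p["frame"][:,:,::-1])
    try:
      for m in nets.masks_of("shaker_blue_center",p)[:3]:
        P=pts(p,m["region"]); print(n,round(m["score"],2),m["bbox"],np.percentile(P,[3,50,97],axis=0).round().tolist())
    except Exception as e: print(n,e)
out=np.hstack([cv2.resize(ims[0][130:310,190:370],(400,400)),cv2.resize(ims[2],(400,400))]); cv2.imwrite("pics/d1.png",out)
E
```

```text
[480.68426459 347.3347931  295.7618744 ] 64.02403795902299
scene 0.66 [250.0, 199.7, 263.5, 219.5] [[480.0, 325.0, 51.0], [492.0, 334.0, 85.0], [511.0, 352.0, 110.0]]
top 0.41 [210.3, 247.0, 225.4, 263.3] [[483.0, 326.0, 48.0], [501.0, 332.0, 76.0], [519.0, 342.0, 109.0]]
wrist 0.95 [290.3, 157.8, 332.9, 210.4] [[488.0, 331.0, 55.0], [507.0, 347.0, 105.0], [521.0, 365.0, 112.0]]
```

View pics/d1.png

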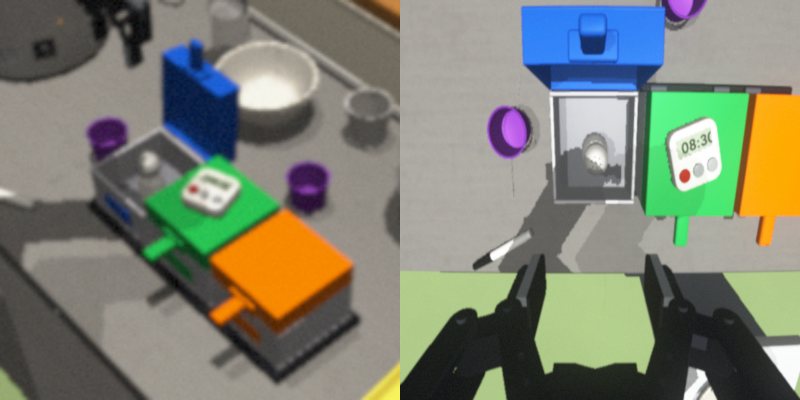

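The hood is open past upright and the shaker shows in the bin, at about (150,165) in the scene half and (597,155) in the wrist half. The next step measures its cap.

```bash
python3 - <<'E'
from h import *
s=arm.read_state(); print(s["position"],s["gripper_width"],s["clock"])
for n in ("scene","top","wrist"):
    p=shot(n); X=pts(p,np.ones((480,640),bool))
    k=(X[:,2]>98)&(X[:,2]<120)&(X[:,0]>455)&(X[:,0]<545)&(X[:,1]>300)&(X[:,1]<395)
    P=X[k]; 
    if len(P)>5: print(n,len(P),np.percentile(P,[3,50,97],axis=0).round().tolist(),cv2.minEnclosingCircle(P[:,:2].astype(np.float32)))
E
```

```text
[484.8651557  348.13571174 294.00123528] 63.850142915352414 16.1667
scene 75 [[482.0, 327.0, 99.0], [495.0, 339.0, 105.0], [511.0, 355.0, 114.0]] ((497.0678405761719, 342.219482421875), 17.121875762939453)
top 34 [[489.0, 329.0, 99.0], [500.0, 334.0, 104.0], [514.0, 340.0, 113.0]] ((500.76116943359375, 338.71026611328125), 14.624419212341309)
wrist 1126 [[487.0, 332.0, 101.0], [502.0, 346.0, 109.0], [515.0, 361.0, 112.0]] ((500.1297302246094, 346.31353759765625), 16.934188842773438)
```

Emit:
{"method": "apply_moves", "body": {
  "delta_rot": [
    [0,0,0],
    [0,0,0],
    [0,0,0],
    [0,0,0],
    [0,0,0],
    [0,0,0],
    [0,0,0],
    [0,0,0],
    [0,0,0],
    [0,0,0],
    [0,0,0],
    [0,0,0]
  ],
  "xyz": [
    [0.56,0.14,0],
    [0,0,0.8],
    [0,0,1],
    [0,0,1],
    [0,0,1],
    [0,0,1],
    [0,0,1],
    [0,0,0.5],
    [0,0,0.3],
    [0,0,0],
    [0,0,0],
    [0,0,0]
  ],
  "hand": [-0.5,-0.5,-0.5,-0.5,-0.5,-0.5,-0.5,-0.5,-0.5,-0.5,-0.5,-0.5]
}}

```text
clock: 17.32
position: [499.2, 345.5, 130.6]
ee_rot: [1.0, 0.0, 0.001, -0.001]
contact_force: [-0.0, -0.3, 0.1]
gripper_width: 64.2
grasp_force: 0.0
```

Emit:
{"method": "apply_moves", "body": {
  "delta_rot": [
    [0,0,0],
    [0,0,0],
    [0,0,0],
    [0,0,0],
    [0,0,0],
    [0,0,0],
    [0,0,0],
    [0,0,0],
    [0,0,0],
    [0,0,0]
  ],
  "xyz": [
    [0,0,0.5],
    [0,0,0.8],
    [0,0,0.8],
    [0,0,0.6],
    [0,0,0],
    [0,0,0],
    [0,0,0],
    [0,0,0],
    [0,0,0],
    [0,0,0]
  ],
  "hand": [-0.5,-0.5,-0.5,-0.5,-0.5,1,1,1,1,1]
}}

```text
clock: 18.15
position: [499.5, 346.1, 64.2]
ee_rot: [1.0, 0.001, 0.002, -0.002]
contact_force: [-0.3, 0.7, 6.3]
gripper_width: 35.5
grasp_force: 58.5
```

```bash
python3 - <<'E'
from h import *
s=arm.read_state(); print(s["position"],s["gripper_width"],s["grasp_force"],s["contact_force"])
a=shot("scene");b=shot("wrist")
cv2.imwrite("pics/e1.png",np.hstack([cv2.resize(a["frame"][130:280,190:340],(400,400)),b["frame"][80:480,120:520]])[:,:,::-1])
E
```

```text
[499.54413093 346.12560892  64.21822553] 35.50092580676528 58.54929213494643 [-0.29777467  0.73137043  6.26719919]
```

View pics/e1.png

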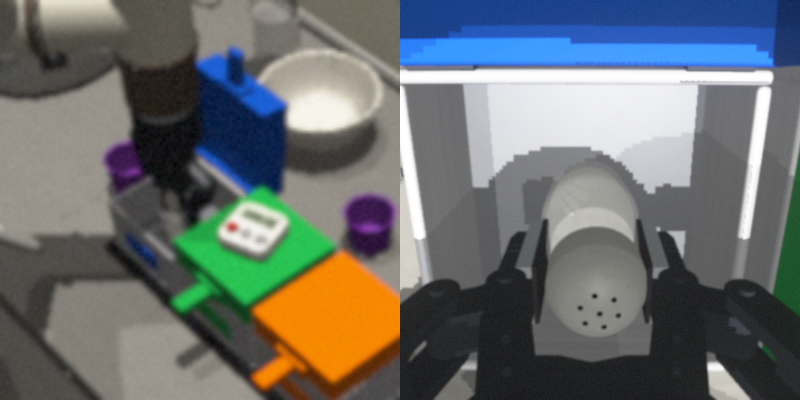

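The fingers hold the shaker high, at its cap (600,270). I'll reopen and grip 15 mm lower on the body.

Emit:
{"method": "apply_moves", "body": {
  "delta_rot": [
    [0,0,0],
    [0,0,0],
    [0,0,0],
    [0,0,0],
    [0,0,0],
    [0,0,0],
    [0,0,0],
    [0,0,0],
    [0,0,0],
    [0,0,0],
    [0,0,0],
    [0,0,0]
  ],
  "xyz": [
    [0,0,0],
    [0,0,0],
    [0,0,0],
    [0,0,0.3],
    [0,0,0.3],
    [0,0,0],
    [0,0,0],
    [0,0,0],
    [0,0,0],
    [0,0,0],
    [0,0,0],
    [0,0,0]
  ],
  "hand": [-0.5,-0.5,-0.5,-0.5,-0.5,-0.5,-0.5,1,1,1,1,1]
}}

```text
clock: 19.25
position: [498.5, 345.3, 47.5]
ee_rot: [1.0, 0.001, 0.001, -0.0]
contact_force: [0.5, 0.0, 3.4]
gripper_width: 39.3
grasp_force: 60.5
```

Emit:
{"method": "apply_moves", "body": {
  "delta_rot": [
    [0,0,0],
    [0,0,0],
    [0,0,0],
    [0,0,0],
    [0,0,0],
    [0,0,0],
    [0,0,0],
    [0,0,0],
    [0,0,0],
    [0,0,0],
    [0,0,0],
    [0,0,0],
    [0,0,0],
    [0,0,0],
    [0,0,0],
    [0,0,0],
    [0,0,0],
    [0,0,0],
    [0,0,0],
    [0,0,0]
  ],
  "xyz": [
    [0,0,-0.4],
    [0,0,-0.8],
    [0,0,-0.9],
    [0,0,-1],
    [0,0,-1],
    [0,0,-1],
    [0,0,-1],
    [0,0,-1],
    [0,0,-0.5],
    [0,0,0],
    [-0.07,0.5,0],
    [-0.07,1,0],
    [-0.07,1,0],
    [-0.07,1,0],
    [-0.07,1,0],
    [-0.07,1,0],
    [-0.07,1,0],
    [-0.07,1,0],
    [-0.07,1,0],
    [-0.07,1,0]
  ],
  "hand": [1,1,1,1,1,1,1,1,1,1,1,1,1,1,1,1,1,1,1,1]
}}

```text
clock: 20.92
position: [478.9, 105.1, 234.9]
ee_rot: [1.0, 0.0, -0.002, 0.001]
contact_force: [0.4, 0.0, -1.7]
gripper_width: 39.5
grasp_force: 60.7
```

Emit:
{"method": "apply_moves", "body": {
  "delta_rot": [
    [0,0,0],
    [0,0,0],
    [0,0,0],
    [0,0,0],
    [0,0,0],
    [0,0,0],
    [0,0,0],
    [0,0,0],
    [0,0,0],
    [0,0,0],
    [0,0,0],
    [0,0,0],
    [0,0,0],
    [0,0,0],
    [0,0,0],
    [0,0,0],
    [0,0,0],
    [0,0,0],
    [0,0,0]
  ],
  "xyz": [
    [-0.07,1,0],
    [-0.07,1,0],
    [-0.07,1,0],
    [-0.07,1,0],
    [-0.07,1,0],
    [-0.07,1,0],
    [-0.07,1,0],
    [-0.07,1,0],
    [-0.07,1,0],
    [-0.07,1,0],
    [-0.07,1,0],
    [-0.07,1,0],
    [-0.07,1,0],
    [-0.07,1,0],
    [-0.07,1,0],
    [-0.07,1,0],
    [-0.07,0.8,0],
    [0,0,0],
    [0,0,0]
  ],
  "hand": [1,1,1,1,1,1,1,1,1,1,1,1,1,1,1,1,1,1,1]
}}

```text
clock: 22.5
position: [449.5, -313.0, 234.7]
ee_rot: [1.0, -0.001, -0.002, -0.001]
contact_force: [0.7, 0.2, -0.7]
gripper_width: 39.1
grasp_force: 60.7
```

Emit:
{"method": "apply_moves", "body": {
  "delta_rot": [
    [0,0,0],
    [0,0,0],
    [0,0,0],
    [0,0,0],
    [0,0,0],
    [0,0,0],
    [0,0,0],
    [0,0,0],
    [0,0,0],
    [0,0,0],
    [0,0,0]
  ],
  "xyz": [
    [0,0.3,0.5],
    [0,0,0.9],
    [0,0,1],
    [0,0,1],
    [0,0,1],
    [0,0,1],
    [0,0,1],
    [0,0,0.7],
    [0,0,0.4],
    [0,0,0],
    [0,0,0]
  ],
  "hand": [1,1,1,1,1,1,1,1,1,1,1]
}}

```text
clock: 23.42
position: [451.3, -319.8, 49.3]
ee_rot: [1.0, 0.001, -0.0, -0.0]
contact_force: [0.5, 0.2, -0.8]
gripper_width: 39.4
grasp_force: 60.7
```

Emit:
{"method": "apply_moves", "body": {
  "delta_rot": [
    [0,0,0],
    [0,0,0],
    [0,0,0],
    [0,0,0],
    [0,0,0],
    [0,0,0],
    [0,0,0]
  ],
  "xyz": [
    [0,0,0.4],
    [0,0,0.3],
    [0,0,0.12],
    [0,0,0.05],
    [0,0,0],
    [0,0,0.04],
    [0,0,0]
  ],
  "hand": [1,1,1,1,1,1,1]
}}

```text
clock: 24.0
position: [451.6, -320.3, 26.8]
ee_rot: [1.0, 0.0, 0.0, 0.0]
contact_force: [0.6, -1.0, -1.6]
gripper_width: 39.4
grasp_force: 60.7
```

Emit:
{"method": "apply_moves", "body": {
  "delta_rot": [
    [0,0,0],
    [0,0,0],
    [0,0,0],
    [0,0,0]
  ],
  "xyz": [
    [0,0,0.04],
    [0,0,0],
    [0,0,0.04],
    [0,0,0]
  ],
  "hand": [1,1,1,1]
}}

```text
clock: 24.33
position: [451.8, -320.4, 26.6]
ee_rot: [1.0, 0.001, 0.0, 0.0]
contact_force: [-2.2, 2.7, 10.6]
gripper_width: 39.5
grasp_force: 61.7
```

Contact. Next I release, rise and head back.

Emit:
{"method": "apply_moves", "body": {
  "delta_rot": [
    [0,0,0],
    [0,0,0],
    [0,0,0],
    [0,0,0],
    [0,0,0],
    [0,0,0],
    [0,0,0],
    [0,0,0],
    [0,0,0],
    [0,0,0],
    [0,0,0],
    [0,0,0],
    [0,0,0],
    [0,0,0],
    [0,0,0],
    [0,0,0],
    [0,0,0],
    [0,0,0],
    [0,0,0]
  ],
  "xyz": [
    [0,0,-0.04],
    [0,0,0],
    [0,0,0],
    [0,0,0],
    [0,0,-0.4],
    [0,0,-0.8],
    [0,0,-1],
    [0,0,-1],
    [0,0,-1],
    [0,0,-1],
    [0,0,-1],
    [0,0,-1],
    [0,0,-1],
    [0,0,-1],
    [0,0,-1],
    [0,0,-0.5],
    [0,0,0],
    [0.25,-1,0],
    [0.25,-1,0]
  ],
  "hand": [1,-0.5,-0.5,-0.5,-0.5,-0.5,-0.5,-0.5,-0.5,-0.5,-0.5,-0.5,-0.5,-0.5,-0.5,-0.5,-0.5,-0.5,-0.5]
}}

```text
clock: 25.92
position: [463.1, -270.0, 292.3]
ee_rot: [1.0, -0.001, -0.001, -0.0]
contact_force: [0.1, 1.2, -0.7]
gripper_width: 63.9
grasp_force: 0.0
```

```bash
python3 - <<'E'
from h import *
s=arm.read_state(); print(s["position"],s["gripper_width"])
p=shot("scene"); cv2.imwrite("pics/f1.png",cv2.resize(p["frame"][120:440,200:500,::-1],(560,597)))
for n in ["shaker_blue_center","sauce_cup_center","soup_bowl","beaker"]:
  for m in nets.masks_of(n,p)[:2]:
    P=pts(p,m["region"]); print(n,m["score"],np.percentile(P,[3,50,97],axis=0).round().tolist())
for n in ("scene","top"):
    p=shot(n) if n=="top" else p; X=pts(p,np.ones((480,640),bool)); f=p["frame"].astype(int); v,u=np.nonzero(p["range_z"]>0); c=f[v,u]
    P=X[(c[:,2]>c[:,0]+50)&(X[:,2]>215)&(X[:,1]>280)&(X[:,1]<420)]
    print(n,len(P),np.percentile(P,[3,50,97],axis=0).round().tolist() if len(P) else "")
E
```

```text
[ 463.14029626 -270.02243901  292.32465154] 63.947692707694515
shaker_blue_center 0.61 [[433.0, -341.0, 19.0], [442.0, -327.0, 62.0], [460.0, -309.0, 91.0]]
sauce_cup_center 0.8 [[545.0, -346.0, 3.0], [584.0, -317.0, 26.0], [602.0, -291.0, 53.0]]
sauce_cup_center 0.76 [[649.0, 184.0, 1.0], [682.0, 217.0, 27.0], [707.0, 242.0, 48.0]]
soup_bowl 0.59 [[516.0, -249.0, 8.0], [571.0, -201.0, 42.0], [608.0, -162.0, 69.0]]
beaker 0.62 [[402.0, -196.0, 5.0], [432.0, -168.0, 55.0], [461.0, -138.0, 103.0]]
scene 0 
top 94 [[591.0, 339.0, 216.0], [597.0, 346.0, 247.0], [605.0, 357.0, 254.0]]
```

View pics/f1.png

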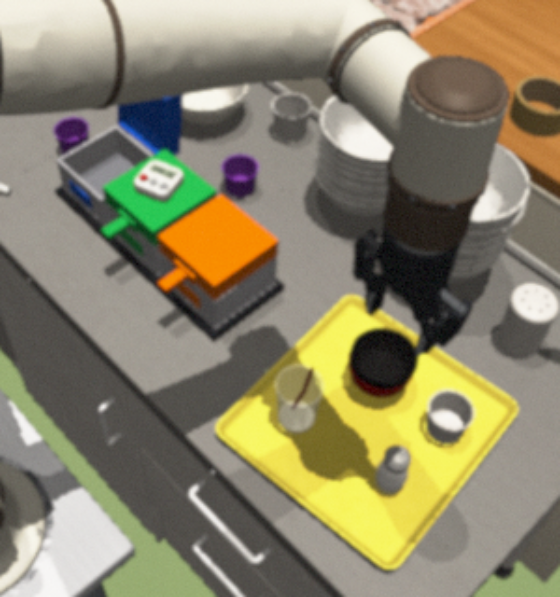

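Shaker (395,470) and cup (450,415) both stand upright on the tray, and bowl and beaker haven't moved. I'll go back to the tab to shut the hood.

Emit:
{"method": "apply_moves", "body": {
  "delta_rot": [
    [0,0,0],
    [0,0,0],
    [0,0,0],
    [0,0,0],
    [0,0,0],
    [0,0,0],
    [0,0,0],
    [0,0,0],
    [0,0,0],
    [0,0,0],
    [0,0,0],
    [0,0,0],
    [0,0,0],
    [0,0,0],
    [0,0,0],
    [0,0,0],
    [0,0,0],
    [0,0,0],
    [0,0,0],
    [0,0,0]
  ],
  "xyz": [
    [0.24,-1,0],
    [0.24,-1,0],
    [0.24,-1,0],
    [0.24,-1,0],
    [0.24,-1,0],
    [0.24,-1,0],
    [0.24,-1,0],
    [0.24,-1,0],
    [0.24,-1,0],
    [0.24,-1,0],
    [0.24,-1,0],
    [0.24,-1,0],
    [0.24,-1,0],
    [0.24,-1,0],
    [0.24,-1,0],
    [0.24,-1,0],
    [0.24,-1,0],
    [0.24,-1,0],
    [0.24,-1,0],
    [0.24,-1,0]
  ],
  "hand": [0,0,0,0,0,0,0,0,0,0,0,0,0,0,0,0,0,0,0,0]
}}

```text
clock: 27.88
position: [584.1, 230.3, 292.5]
ee_rot: [1.0, -0.0, -0.0, 0.0]
contact_force: [0.0, -0.0, 0.7]
gripper_width: 42.8
grasp_force: 0.0
```

Emit:
{"method": "apply_moves", "body": {
  "delta_rot": [
    [0,0,0],
    [0,0,0],
    [0,0,0],
    [0,0,0],
    [0,0,0],
    [0,0,0],
    [0,0,0]
  ],
  "xyz": [
    [0.2,-1,0],
    [0.2,-1,0],
    [0.2,-1,0],
    [0.1,-1,0],
    [0,-0.6,0],
    [0,0,0],
    [0,0,0]
  ],
  "hand": [0,0,0,0,0,0,0]
}}

```text
clock: 28.47
position: [600.9, 344.8, 292.1]
ee_rot: [1.0, 0.0, -0.001, 0.001]
contact_force: [-0.7, 0.3, -0.1]
gripper_width: 42.7
grasp_force: 0.0
```

Emit:
{"method": "apply_moves", "body": {
  "delta_rot": [
    [0,0,0],
    [0,0,0],
    [0,0,0],
    [0,0,0],
    [0,0,0],
    [0,0,0],
    [0,0,0],
    [0,0,0],
    [0,0,0],
    [0,0,0],
    [0,0,0],
    [0,0,0]
  ],
  "xyz": [
    [0.34,-0.2,0],
    [0,0,0],
    [0,0,0.5],
    [0,0,0.9],
    [0,0,0.9],
    [0,0,0.55],
    [0,0,0],
    [0,0,0],
    [0,0,0],
    [0,0,0],
    [0,0,0],
    [0,0,0]
  ],
  "hand": [0,0,0,0,0,0,0,0,1,1,1,1]
}}

```text
clock: 29.47
position: [610.2, 349.9, 224.1]
ee_rot: [1.0, 0.0, 0.002, -0.001]
contact_force: [0.1, -1.0, 4.2]
gripper_width: 18.5
grasp_force: 59.1
```

Emit:
{"method": "apply_moves", "body": {
  "delta_rot": [
    [0,0,0],
    [0,0,0],
    [0,0,0],
    [0,0,0],
    [0,0,0],
    [0,0,0],
    [0,0,0],
    [0,0,0],
    [0,0,0]
  ],
  "xyz": [
    [-0.81,0,-0.15],
    [-0.82,0,-0.05],
    [-0.82,0,0.05],
    [-0.81,0,0.15],
    [-0.78,0,0.25],
    [-0.75,0,0.35],
    [-0.7,0,0.43],
    [-0.64,0,0.52],
    [0,0,0]
  ],
  "hand": [1,1,1,1,1,1,1,1,1]
}}

```text
clock: 30.22
position: [454.2, 350.3, 183.1]
ee_rot: [1.0, 0.001, -0.0, -0.001]
contact_force: [-1.9, -0.0, 2.5]
gripper_width: 18.4
grasp_force: 61.0
```

Emit:
{"method": "apply_moves", "body": {
  "delta_rot": [
    [0,0,0],
    [0,0,0],
    [0,0,0],
    [0,0,0],
    [0,0,0],
    [0,0,0],
    [0,0,0],
    [0,0,0],
    [0,0,0]
  ],
  "xyz": [
    [-0.57,0,0.6],
    [-0.49,0,0.66],
    [-0.4,0,0.72],
    [-0.31,0,0.76],
    [-0.22,0,0.79],
    [-0.07,0,0.6],
    [0,0,0.2],
    [0,0,0],
    [0,0,0]
  ],
  "hand": [1,1,1,1,1,1,1,1,1]
}}

```text
clock: 30.97
position: [404.5, 350.4, 79.0]
ee_rot: [1.0, 0.001, 0.0, -0.0]
contact_force: [-12.6, -2.4, 25.4]
gripper_width: 18.7
grasp_force: 62.8
```

Emit:
{"method": "apply_moves", "body": {
  "delta_rot": [
    [0,0,0],
    [0,0,0],
    [0,0,0],
    [0,0,0],
    [0,0,0],
    [0,0,0],
    [0,0,0],
    [0,0,0],
    [0,0,0],
    [0,0,0],
    [0,0,0]
  ],
  "xyz": [
    [0,0,0],
    [0,0,0],
    [0,0,0],
    [0,0,-0.5],
    [0,0,-1],
    [0,0,-1],
    [0,0,-1],
    [0,0,-1],
    [0,0,-1],
    [0,0,-0.5],
    [0,0,0]
  ],
  "hand": [0,0,0,0,0,0,0,0,0,0,0]
}}

```text
clock: 31.88
position: [406.1, 351.2, 227.9]
ee_rot: [1.0, 0.001, 0.002, -0.002]
contact_force: [1.0, 0.7, 0.0]
gripper_width: 42.8
grasp_force: 0.0
```

```bash
python3 - <<'E'
from h import *
s=arm.read_state(); print(s["position"],s["contact_force"])
for n in ("top","scene","wrist"):
    p=shot(n); X=pts(p,np.ones((480,640),bool)); f=p["frame"].astype(int); v,u=np.nonzero(p["range_z"]>0); c=f[v,u]
    for nm,k,y in [("blue",c[:,2]>c[:,0]+50,349),("green",(c[:,1]>c[:,0]+40)&(c[:,1]>c[:,2]+25),213.5),("orange",c[:,0]>c[:,2]+80,77.5)]:
        k=k&(abs(X[:,1]-y)<58)&(X[:,2]>112)&(X[:,2]<132)&(X[:,0]>450)&(X[:,0]<565)
        if k.sum()>50:
            P=X[k]; A=np.c_[P[:,0]-506,P[:,1]-y,np.ones(len(P))]; g=np.linalg.lstsq(A,P[:,2],rcond=None)[0]; print(n,nm,k.sum(),g.round(3))
    if n=="wrist": cv2.imwrite("pics/g1.png",p["frame"][:,:,::-1])
    if n=="top":
      for o in ["timer","soup_bowl","beaker"]:
        m=nets.masks_of(o,p)[0]; print(o,m["score"],np.median(pts(p,m["region"]),0).round())
E
```

```text
[406.05872688 351.19532739 227.93077215] [1.02803997 0.72532711 0.01968482]
top blue 2214 [0.00000e+00 1.00000e-03 1.20459e+02]
top green 1582 [1.00000e-03 2.00000e-03 1.20543e+02]
top orange 2208 [ 3.00000e-03 -3.00000e-03  1.20381e+02]
timer 0.64 [511. 219. 138.]
soup_bowl 0.82 [ 564. -209.   37.]
beaker 0.72 [501.  78. 120.]
scene blue 991 [-1.00000e-03 -0.00000e+00  1.19154e+02]
scene green 764 [-2.00000e-03 -4.00000e-03  1.19151e+02]
scene orange 1346 [ 1.00000e-03 -1.00000e-03  1.19194e+02]
wrist blue 33440 [  0.      0.    120.953]
wrist green 19146 [1.00000e-03 0.00000e+00 1.20941e+02]
```

```bash
python3 -c "
from bench import arm
print(arm.job_done())"
```

```text
the job is handed in; nothing more can be done
None
```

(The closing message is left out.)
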